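Pack the heat sinks by size and close the box

TASK

Pack the four bare heat sinks into the black storage box, each standing on its base and centred on one of the four marked places, in order of size with the largest at the end with the white label and the smallest at the other end. Then put the grey lid on so that it sits fully down on the rim. Leave the fan cooler where it is.

Things in the scene. Friction and masses are not known exactly. Their poses are not given: they have to be found in the camera images.
- sink28: The smallest of four plain bare-aluminium finned heat sinks: a loose square block 28 x 28 mm and 16 mm high, fins upright, standing on its flat base turned up to 0.6 rad from the world axes. Origin: centre of the underside; z up, x and y square to its sides. It can be gripped across either pair of sides as a solid block.
- sink36: The second smallest of four plain bare-aluminium finned heat sinks: a loose square block 36 x 36 mm and 24 mm high, fins upright, standing on its flat base turned up to 0.6 rad from the world axes. Origin: centre of the underside; z up, x and y square to its sides. It can be gripped across either pair of sides as a solid block.
- sink44: The second largest of four plain bare-aluminium finned heat sinks: a loose square block 44 x 44 mm and 32 mm high, fins upright, standing on its flat base turned up to 0.6 rad from the world axes. Origin: centre of the underside; z up, x and y square to its sides. It can be gripped across either pair of sides as a solid block.
- sink52: The largest of four plain bare-aluminium finned heat sinks: a loose square block 52 x 52 mm and 38 mm high, fins upright, standing on its flat base turned up to 0.6 rad from the world axes. Origin: centre of the underside; z up, x and y square to its sides. It can be gripped across either pair of sides as a solid block.
- box: Open black box, fixed: outside 132 mm (its x) x 276 mm (y) x 50 mm high, walls and floor 4 mm, no partitions. Four white square outlines (58 mm) on the floor mark the places in a row: x = 0, y = -96, -32, 32, 96 mm, floor top z = 4 mm. Origin: centre of underside, z up. A white label block stands outside one end wall, a black hand grip of the same size (60 x 20 x 44 mm, fixed) outside the other.
- label: White label block, 60 x 20 mm and 44 mm high, fixed at one end of the box, its centre 148 mm from the box's centre along the box's y axis (either + or -). It shows which end of the box is the label end. Origin: centre of the underside.
- lid: Loose flat grey lid, 132 (x) x 276 (y) mm, 0.22 kg. A 5 mm deep rim below (116 x 260 mm) drops inside the walls with 4 mm play all round; plate top z = 9 mm. Central black grip bar 16 (x) x 60 (y) mm, z = 9 to 33 mm. Origin: centre of rim underside; seated it is 45 mm above the box's, axes along the box's, either way round. Seats only if the contents stay below 45 mm above the bench.
- cooler: Bystander: processor cooler, dark block 60 x 60 mm, 48 mm high with a fan let into the top. Standing loose among the heat sinks, too tall for the box. Origin: centre of the underside.
Mind the look-alikes: they are no part of the job. What is shaped like the sink44 but orange is not meant.

How it is judged:
By the outcome, as a careful person would: the job done as asked, in the order asked, and still so for the second after the job is handed in, with the robot touching nothing.
It also fails if it takes over 120 s, if anything falls off the work surface, if the arm or the gripper's body presses on something with over 40 N, if the wrist force passes 120 N, or if a joint passes its speed limit or range.

ROBOT

A 6-joint arm with a two-finger parallel gripper is mounted at the origin on the work surface. World frame = base frame: x ahead of the robot, y to its left, z up, the work surface at z = 0. Lengths are in m, angles in rad, forces in N, time in s.
With the tool pointing down it reaches from about 0.35 to 0.875 m from the base axis. Payload 4.2 kg.
Tool frame: the origin (TCP) lies midway between the tips of the shut fingers; the grasp point (between the pads) lies 19 mm behind it; z points along the fingers, y is the line along which they close (so a half turn about z gives the same grasp; the last joint's range is limited). The gripper opens to 87 mm and grips with 3 to 60 N. Pads are 19 mm wide; open, the fingers measure 117 mm over their backs; the gripper's body (75 mm by 190 mm) begins 51 mm behind the grasp point.
Start: joints at [-1.018, 0.385, 0.008, 0, -1.194, -0.259], TCP at [0.181, -0.598, 0.223] pointing down, gripper open.
Joint ranges: [-3.14, 3.14], [-1.21, 2.06], [-1.07, 1.41], [-3.16, 2.05], [-2.99, -0.16], [-3.1, 3.1]. Speed limits (rad/s): [2.79, 2.79, 3.14, 3.14, 3.14, 3.14].

INTERFACE

Orientations are given as a unit quaternion [x, y, z, w].
In Python, from bench import arm gives the robot as it stands.
- The arm moves only by the tool move_arm, never from a script. Its argument "series" is a list of rows, each a list of 6 numbers: the shift along the tool's x, y, z in cm, then the turn, a rotation vector about the tool's x, y, z in rad. A call has 1 to 8 rows; each row shifts and turns the commanded pose from where the row before left it, along the tool's axes as they then stand; what a row does not reach is not made up. A row lasts 1/8 s, in which the tool goes at most 62.5 mm and 10.7 degrees, less where a joint would pass 70% of its speed; a pose out of reach is approached as far as the arm can. A call with a gripper value outside its range is refused whole. "gripper" is the finger opening in cm, from 0 to 8.7, set as the call begins (left out, the last holds). The fingers move at their own pace and stop on an object; "squeeze" is the grip in N (left out, the last holds). Time passes only in rows, so rows that do not move let the fingers close. It gives the time, the measured TCP pose, the force, the opening and the grip force at its end, in the units of the state.
- arm.get_state(): the state, without advancing time (a new reading comes with each control period).
- arm.capture(name): name is "scene" or "top" or "wrist"; returns a dict with "pixels" (420x560x3 uint8, red, green, blue), "fx", "fy", "cx", "cy" (pixels), "extrinsics" (4x4, takes a point from world to camera coordinates); the wrist camera has in their place "hand_eye" (4x4, takes a point from camera to tool coordinates, whose origin is the TCP and whose axes are the flange's). Camera axes: x right, y up, looking along -z (the intrinsics and any distortion apply to the point x, -y, -z); pixel columns grow to the right and rows downward; lengths in m; the calibration is good to about 2 mm. A picture is of the moment at which its call begins: read the wrist's pose just before it. There is no depth.
- arm.hand_in(): hands the job in; it is judged then, once.
The state is a dict: "time": time; "qpos": joint angles; "qvel": joint speeds; "joint_torque": joint torques, N m; "eef_pos": TCP position; "tcp_rot": TCP orientation; "ft_force": force on the tool from outside, world axes, zero at the start; "ft_torque": the same for the moment, N m; "gripper_width": opening from 0.0 (shut) to 1.0 (fully open); "gripper_force": force on a finger pad.
Only numpy, scipy, OpenCV 4.12 (cv2) and the standard library are available. Lean on these libraries where they do the work, as an engineer would, in place of code of your own. Each camera call takes 0.05 s, during which the arm holds its last target. There are 200 camera calls.

## Working session

There is one attempt and no reset: what is moved stays moved. The work goes in short steps, Python scripts to look and compute and a tool call to move; the robot and the scene stay as the last step left them, time stands still between calls to the robot, and variables do not carry over. Pictures are saved under pics/ and viewed, at most 14 in all, crops included, and the job is handed in when it is done.

Besides the shell and the picture viewer there is one more tool, called as a command line: name --pt "numbers of a row" for each row, then --argument value for the rest. move_arm: Moves the arm, as the interface text tells. Its arguments: {"type":"object","properties":{"series":{"type":"array","items":{"type":"array","items":{"type":"number"}}},"gripper":{"type":"number"},"squeeze":{"type":"number"}},"required":["series"]}

```bash
mkdir -p pics; ls
python3 - <<'E'
from bench import arm
import cv2,numpy as np
s=arm.get_state();print(s)
for n in("top","scene"):
    c=arm.capture(n);cv2.imwrite(f"pics/{n}0.png",c["pixels"][:,:,::-1]);print({k:v for k,v in c.items() if k!="pixels"})
E
```

```text
pics
{'time': 0.0, 'qpos': array([-1.01841885e+00,  3.85577731e-01,  6.58172714e-03, -4.91320558e-04,
       -1.19401621e+00, -2.58601725e-01]), 'qvel': array([-0.00044679,  0.00137681,  0.0012693 , -0.0003237 , -0.00139619,
        0.00054846]), 'joint_torque': array([ 4.47831471e-04, -3.90664744e+01,  1.87407285e+01,  4.21987295e+00,
        1.10830029e-02, -1.79501621e-04]), 'eef_pos': array([ 0.1808093 , -0.59762089,  0.22143072]), 'tcp_rot': array([-1.46270479e-01,  9.89243988e-01,  1.10816879e-03, -2.27236734e-04]), 'ft_force': array([ 0.07409708, -0.13166046,  0.28608625]), 'ft_torque': array([0.02846078, 0.00162449, 0.01749962]), 'gripper_force': 0.0, 'gripper_width': 1.0010489730716714}
{'fx': 386.1768100066774, 'fy': 386.1768100066774, 'cx': 277.9415307833325, 'cy': 209.76126307199863, 'extrinsics': array([[ 1.46100328e-02, -9.99892903e-01,  8.53735337e-04,
        -6.10383529e-03],
       [ 9.86895516e-01,  1.45573324e-02,  1.60702600e-01,
        -5.04520241e-01],
       [-1.60697817e-01, -1.50532267e-03,  9.87002505e-01,
        -9.69277630e-01],
       [ 0.00000000e+00,  0.00000000e+00,  0.00000000e+00,
         1.00000000e+00]])}
{'fx': 398.61085225462466, 'fy': 398.61085225462466, 'cx': 281.2483376202446, 'cy': 207.9593823899317, 'extrinsics': array([[-0.06058448,  0.99815728,  0.00340082,  0.03186504],
       [-0.77378854, -0.04911783,  0.6315368 ,  0.33312284],
       [ 0.6305401 ,  0.03562981,  0.77533844, -1.11380994],
       [ 0.        ,  0.        ,  0.        ,  1.        ]])}
```

View pics/top0.png

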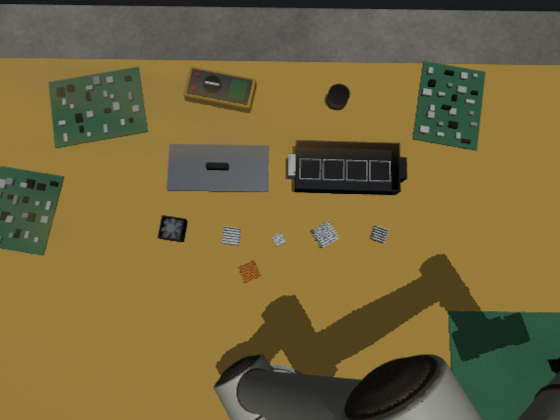

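View pics/scene0.png

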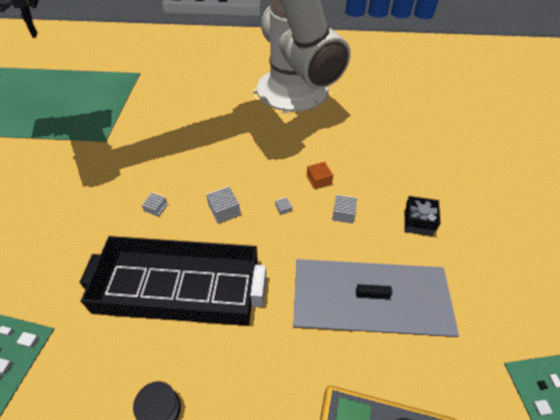

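The top view (560x420) shows the label at about (292,165), on the +y end of the box. The sinks are sink44 (231,236), sink28 (279,240), sink52 (325,234) and sink36 (379,234). The lid is at (218,168), the cooler at (172,229), and the orange decoy at (249,272). The scene view shows the same layout.

Next I'll fit poses from silhouettes in both cameras.

```bash
cat > h.py <<'E'
from bench import arm
import cv2,numpy as np
from scipy.optimize import minimize
def proj(c,P,E=None):
    E=c["extrinsics"] if E is None else E
    p=np.asarray(P)@E[:3,:3].T+E[:3,3]
    return np.c_[c["cx"]+c["fx"]*p[:,0]/-p[:,2], c["cy"]-c["fy"]*p[:,1]/-p[:,2]]
def wristE(s,c):
    from scipy.spatial.transform import Rotation as R
    T=np.eye(4);T[:3,:3]=R.from_quat(s["tcp_rot"]).as_matrix();T[:3,3]=s["eef_pos"]
    return np.linalg.inv(T@c["hand_eye"])
def boxpts(q,w,l,z0,z1):
    x,y,a=q;co,si=np.cos(a),np.sin(a)
    b=np.array([[i*w/2,j*l/2] for i in(-1,1) for j in(-1,1)])@np.array([[co,si],[-si,co]])+[x,y]
    return np.vstack([np.c_[b,np.full(4,z)] for z in(z0,z1)])
K=4
def sil(c,q,dim,E=None):
    p=proj(c,boxpts(q,*dim),E); h=cv2.convexHull(((p+.5)*K*16-8).astype(np.int32).reshape(-1,1,2))
    m=np.zeros((420*K,560*K),np.uint8);cv2.fillPoly(m,[h],1,shift=4);return m
def blob(mask,px):
    n,l,st,ce=cv2.connectedComponentsWithStats(mask.astype(np.uint8))
    ok=[i for i in range(1,n) if st[i,4]>15]
    i=min(ok,key=lambda i:np.hypot(*(ce[i]-px)))
    h=cv2.convexHull(cv2.findContours((l==i).astype(np.uint8),0,2)[0][0])
    return (l==i),st[i],ce[i],h
def fit(views,q0,dim):
    # views: (cap, highres mask, E)
    def cost(q):
        s=0
        for c,m,E in views:
            a=sil(c,q,dim,E);s+=1-np.sum(a&m)/max(1,np.sum(a|m))
        return s
    q0=np.array(q0,float);best=None
    for da in (-.3,0,.3):
        S=np.vstack([q0+[0,0,da]]+[q0+[0,0,da]+d for d in np.diag([.008,.008,.15])])
        r=minimize(cost,S[0],method="Nelder-Mead",options=dict(initial_simplex=S,xatol=1e-4,fatol=1e-4,maxiter=120))
        if best is None or r.fun<best.fun: best=r
    return best.x,best.fun
def back(c,px,z,E=None):
    E=c["extrinsics"] if E is None else E
    d=np.array([(px[0]-c["cx"])/c["fx"],-(px[1]-c["cy"])/c["fy"],-1]);R=E[:3,:3];o=-R.T@E[:3,3];d=R.T@d
    return (o+d*(z-o[2])/d[2])[:2]
E
cat > m.py <<'E'
from h import *
t=arm.capture("top");s=arm.capture("scene")
objs=dict(sink44=((231,236),(.044,.044,0,.032)),sink28=((279,240),(.028,.028,0,.016)),sink52=((325,234),(.052,.052,0,.038)),sink36=((379,234),(.036,.036,0,.024)),lid=((218,168),(.132,.276,.005,.009)),cooler=((172,229),(.06,.06,0,.048)))
def hm(c,px):
    im=cv2.resize(c["pixels"],None,fx=K,fy=K,interpolation=cv2.INTER_CUBIC)
    hsv=cv2.cvtColor(im,cv2.COLOR_RGB2HSV)
    # on bench: hue orange and saturated
    m=((hsv[...,1]<100)|(hsv[...,2]<45)).astype(np.uint8)
    m=cv2.morphologyEx(m,cv2.MORPH_CLOSE,np.ones((5,5)))
    n,l,st,ce=cv2.connectedComponentsWithStats(m)
    x,y=(np.array(px)*K).astype(int)
    w=l[y-8:y+9,x-8:x+9];i=np.bincount(w[w>0]).argmax()
    return cv2.morphologyEx((l==i).astype(np.uint8),cv2.MORPH_CLOSE,np.ones((15,15)))
for n,(px,d) in objs.items():
    p0=back(t,px,d[3]);ps=proj(s,[[*p0,d[3]/2]])[0]
    mt=hm(t,px);ms=hm(s,ps)
    for lab,v in(("both",[(t,mt,None),(s,ms,None)]),("top",[(t,mt,None)])):
        q,f=fit(v,[*p0,0],d);print(n,lab,q.round(4),round(f,3),ms.sum()//16,mt.sum()//16)
E
python3 m.py
python3 - <<'E'
import cv2
a=cv2.imread('pics/top0.png')[130:205,280:415];cv2.imwrite('pics/boxt.png',cv2.resize(a,None,fx=5.9,fy=5.9,interpolation=2))
E
```

```text
sink44 both [ 0.4374  0.1246 -0.1374] 0.068 577 321
sink44 top [ 0.438   0.1253 -0.1385] 0.026 577 321
sink28 both [ 0.4303 -0.0011  0.4638] 0.143 217 128
sink28 top [ 4.307e-01 -4.000e-04  4.839e-01] 0.047 217 128
sink52 both [ 0.4441 -0.125   0.5091] 0.102 856 441
sink52 top [ 0.4443 -0.1241  0.5438] 0.052 856 441
sink36 both [ 0.4474 -0.2698 -0.3424] 0.128 414 229
sink36 top [ 0.4485 -0.2699 -0.3436] 0.044 414 229
lid both [0.6254 0.1681 0.0007] 0.019 10819 4718
lid top [0.6258 0.1683 0.0022] 0.006 10819 4718
cooler both [ 0.4524  0.2771 -0.2185] 0.304 1111 577
cooler top [ 0.4527  0.2775 -0.1801] 0.133 1111 577
```

View pics/boxt.png

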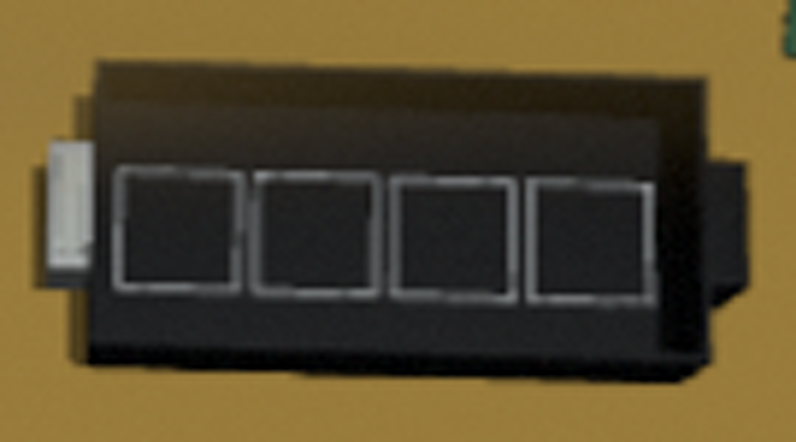

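The enlarged box shows the outline corners at crop pixels (113,167), (657,183), (655,303) and (114,291), with the label on the left (+y).

Run:
```python
from h import *
t=arm.capture("top");s=arm.capture("scene")
P=[(113,167),(657,183),(655,303),(114,291)]
Q=np.array([back(t,((x+.5)/5.9-.5+280,(y+.5)/5.9-.5+130),.004) for x,y in P]);print(Q.round(4),Q.mean(0))
a=Q[[0,3]].mean(0)-Q[[1,2]].mean(0);print("len",np.hypot(*a),"yaw",np.arctan2(-a[0],a[1]))
q0=[*Q.mean(0),np.arctan2(-a[0],a[1])]
def m(c):
    p=proj(c,[[*q0[:2],.004]])[0]
    im=cv2.resize(c["pixels"],None,fx=K,fy=K,interpolation=cv2.INTER_CUBIC)
    g=im.min(2); roi=cv2.dilate(sil(c,q0,(.066,.258,.004,.004)),np.ones((3,3)))
    w=((g>70)&(roi>0)).astype(np.uint8)
    pts=cv2.findNonZero(w);o=np.zeros_like(w);cv2.fillConvexPoly(o,cv2.convexHull(pts),1);return o
mt,ms=m(t),m(s)
for v in([(t,mt,None)],[(s,ms,None)],[(t,mt,None),(s,ms,None)]):print(fit(v,q0,(.058,.25,.004,.004)))
print("lid scene-only etc: see m.py")
b=proj(s,[[*q0[:2],.004]])[0];print(b)
```

```text
[[ 0.6571 -0.0542]
 [ 0.6531 -0.3096]
 [ 0.5953 -0.3068]
 [ 0.5973 -0.055 ]] [ 0.62570773 -0.18140557]
len 0.2536644178865812 yaw -0.011798173648814978
(array([ 0.62524308, -0.18115863, -0.01003332]), np.float64(0.046107689878414626))
(array([ 0.62582761, -0.18016977, -0.01872201]), np.float64(0.09802933602060238))
(array([ 0.62622181, -0.18040538, -0.02005555]), np.float64(0.14460176637625577))
lid scene-only etc: see m.py
[178.04259041 284.96687957]
```

```bash
cat > go.py <<'E'
import sys,numpy as np
from bench import arm
from scipy.spatial.transform import Rotation as R
# usage: go.py x y z psi   (psi = yaw of tool y axis from world y)
x,y,z,psi=map(float,sys.argv[1:5])
s=arm.get_state();Rc=R.from_quat(s["tcp_rot"])
Rt=R.from_euler("z",psi)*R.from_quat([0,1,0,0])
dp=np.array([x,y,z])-s["eef_pos"]
print("t",round(s["time"],2),"pos",s["eef_pos"].round(4),"psi now",round(np.arctan2(-Rc.as_matrix()[0,1],Rc.as_matrix()[1,1]),4),"w",round(s["gripper_width"]*8.7,2),"F",s["ft_force"].round(1),"q",s["qpos"].round(2))
print("shift in tool now cm",(Rc.inv().apply(dp)*100).round(2),"| rotvec",(Rc.inv()*Rt).as_rotvec().round(3),"| shift after turn",(Rt.inv().apply(dp)*100).round(2))
E
python3 go.py 0.444 -0.125 0.2 2.09
```

```text
t 0.3 pos [ 0.1809 -0.598   0.2222] psi now 0.2937 w 8.75 F [-0.2  0.1 -0.2] q [-1.02  0.39  0.01 -0.   -1.19 -0.26]
shift in tool now cm [-38.88  37.66   2.24] | rotvec [ 1.000e-03  1.000e-03 -1.796e+00] | shift after turn [-28.02 -46.31   2.22]
```

move_arm --pt "-4 3.9 0.2 0 0 0" --pt "-4 3.9 0.2 0 0 0" --pt "-4 3.9 0.2 0 0 0" --pt "-4 3.9 0.2 0 0 0" --pt "-4 3.9 0.2 0 0 0" --pt "-4 3.9 0.2 0 0 0" --pt "-4 3.9 0.2 0 0 0" --pt "-4 3.9 0.2 0 0 0"

```text
time: 1.3
eef_pos: [0.3976, -0.2052, 0.2069]
tcp_rot: [-0.146, 0.989, -0.0, 0.001]
ft_force: [0.3, 0.5, 0.4]
gripper_width: 1.001
gripper_force: 0.0
```

move_arm --pt "-4 3.9 0.2 0 0 0" --pt "0 0 0 0 0 -0.18" --pt "0 0 0 0 0 -0.18" --pt "0 0 0 0 0 -0.18" --pt "0 0 0 0 0 -0.18" --pt "0 0 0 0 0 -0.18" --pt "0 0 0 0 0 -0.18" --pt "0 0 0 0 0 -0.18"

```text
time: 2.3
eef_pos: [0.4239, -0.158, 0.2046]
tcp_rot: [-0.703, 0.711, -0.0, 0.0]
ft_force: [-0.0, 0.4, -0.2]
gripper_width: 1.004
gripper_force: 0.0
```

move_arm --pt "0 0 0 0 0 -0.18" --pt "0 0 0 0 0 -0.18" --pt "0 0 0 0 0 -0.18" --pt "0 0 0 0 0 0" --pt "0 0 0 0 0 0"

```text
time: 2.92
eef_pos: [0.4239, -0.158, 0.2046]
tcp_rot: [0.865, -0.501, 0.0, -0.0]
ft_force: [0.6, -0.0, 0.4]
gripper_width: 1.004
gripper_force: 0.0
```

```bash
python3 go.py 0.444 -0.125 0.2 2.09
python3 - <<'E'
from h import *
s=arm.get_state();c=arm.capture("wrist");cv2.imwrite("pics/w1.png",c["pixels"][:,:,::-1]);E=wristE(s,c);print(c["hand_eye"].round(3),c["fx"])
for q,d in(((.4443,-.1245,.525),.038),((.4305,-.0007,.475),.016),((.448,-.2698,-.343),.024),((.625,-.181,-.014),.004)):print(proj(c,[[q[0],q[1],d]],E))
E
```

```text
t 2.92 pos [ 0.4239 -0.158   0.2046] psi now 2.0912 w 8.74 F [ 0.6 -0.   0.4] q [ 0.    0.1  -0.42 -0.   -1.05  0.52]
shift in tool now cm [-1.86 -3.39  0.46] | rotvec [-0.     0.     0.001] | shift after turn [-1.87 -3.38  0.46]
[[-0.001  0.968  0.253  0.069]
 [ 1.     0.     0.001 -0.   ]
 [ 0.     0.253 -0.968 -0.163]
 [ 0.     0.     0.     1.   ]] 350.9816606381656
[[240.937439   207.80942143]]
[[200.96925037 301.80612217]]
[[314.09284348  69.12795389]]
[[107.27883887  59.71767703]]
```

View pics/w1.png

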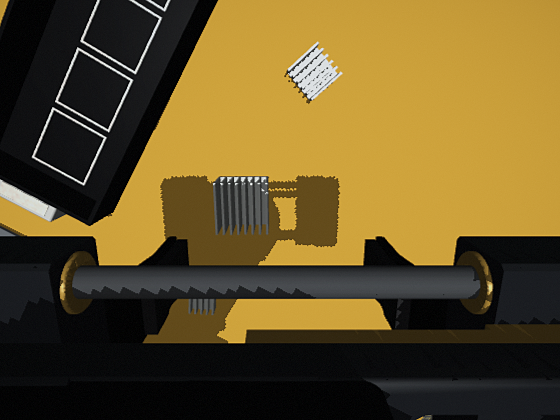

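The wrist view shows sink52 at about (241,206), and my estimate projects to (241,208). The fins are aligned with the tool, so I'll grasp.

move_arm --pt "-1.9 -3.4 0 0 0 0" --pt "0 0 4 0 0 0" --pt "0 0 4 0 0 0" --pt "0 0 4 0 0 0" --pt "0 0 4 0 0 0" --pt "0 0 2.5 0 0 0" --pt "0 0 1.3 0 0 0" --pt "0 0 0 0 0 0" --gripper 8.7

```text
time: 3.98
eef_pos: [0.4438, -0.1246, 0.0061]
tcp_rot: [0.866, -0.5, -0.001, 0.0]
ft_force: [-0.1, -0.4, 0.9]
gripper_width: 0.996
gripper_force: 0.0
```

move_arm --pt "0 0 0 0 0 0" --pt "0 0 0 0 0 0" --pt "0 0 0 0 0 0" --pt "0 0 0 0 0 0" --pt "0 0 0 0 0 0" --pt "0 0 0 0 0 0" --gripper 4.5 --squeeze 25

```text
time: 4.72
eef_pos: [0.4441, -0.1245, 0.0068]
tcp_rot: [0.866, -0.5, 0.0, -0.0]
ft_force: [-0.0, 0.1, 3.6]
gripper_width: 0.594
gripper_force: 25.0
```

```bash
python3 go.py 0.6269 -0.085 0.12 1.557
```

```text
t 4.72 pos [ 0.4441 -0.1245  0.0068] psi now 2.0939 w 5.17 F [-0.   0.1  3.6] q [ 0.08  0.41 -0.65  0.   -0.52  0.44]
shift in tool now cm [  5.71 -17.82 -11.31] | rotvec [-0.    -0.     0.537] | shift after turn [ -4.2  -18.23 -11.32]
```

move_arm --pt "0 0 -2 0 0 0" --pt "0 0 -4 0 0 0" --pt "0 0 -4 0 0 0" --pt "0 0 -3 0 0 0.179" --pt "0 0 0 0 0 0.179" --pt "0 0 0 0 0 0.179" --pt "-2.1 -4 0 0 0 0" --pt "-2.1 -4 0 0 0 0"

```text
time: 5.72
eef_pos: [0.5249, -0.0833, 0.1363]
tcp_rot: [-0.702, 0.712, 0.0, -0.0]
ft_force: [-0.5, -0.4, -0.5]
gripper_width: 0.595
gripper_force: 25.0
```

move_arm --pt "0 -3 0 0 0 0" --pt "0 0 0 0 0 0" --pt "0 0 0 0 0 0"

```text
time: 6.1
eef_pos: [0.5533, -0.0842, 0.1356]
tcp_rot: [-0.702, 0.712, 0.001, -0.001]
ft_force: [-1.3, 0.5, -1.6]
gripper_width: 0.598
gripper_force: 25.0
```

```bash
python3 go.py 0.6268 -0.085 0.12 1.557
python3 - <<'E'
from h import *
s=arm.get_state();c=arm.capture("wrist");cv2.imwrite("pics/w2.png",c["pixels"][:,:,::-1]);E=wristE(s,c)
q=(.6255,-.181,-.014)
for yc in(.032,-.032,-.096):
  print(yc,proj(c,boxpts([q[0]-np.sin(q[2])*yc,q[1]+np.cos(q[2])*yc,q[2]],.058,.058,.004,.004)[:4],E).round(1).tolist())
E
```

```text
t 6.1 pos [ 0.5533 -0.0842  0.1356] psi now 1.5563 w 5.2 F [-1.3  0.5 -1.6] q [ 0.14  0.35 -0.27 -0.   -0.94 -0.15]
shift in tool now cm [-0.02 -7.35  1.54] | rotvec [ 0.003  0.    -0.001] | shift after turn [-0.02 -7.35  1.56]
0.032 [[219.9, 82.9], [222.7, 156.2], [146.7, 83.0], [153.3, 156.3]]
-0.032 [[216.3, -7.5], [219.6, 74.9], [138.6, -7.5], [146.0, 74.9]]
-0.096 [[212.3, -109.9], [216.0, -16.6], [129.5, -109.9], [137.8, -16.6]]
```

View pics/w2.png

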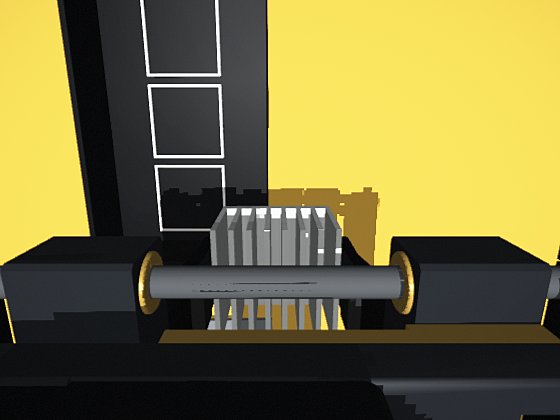

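The wrist view puts the +32 mm outline at corners (148,85), (222,85), (224,157) and (154,157). That is about 1 mm off my prediction, so I'm updating the box to (0.625, -0.180, yaw -0.013).

move_arm --pt "0 -4 0 0 0 0" --pt "0 -3.3 0 0 0 0" --pt "0 0 0 0 0 0" --pt "0 0 4 0 0 0" --pt "0 0 3 0 0 0" --pt "0 0 0 0 0 0" --pt "0 0 0 0 0 0"

```text
time: 7.02
eef_pos: [0.6279, -0.0853, 0.0681]
tcp_rot: [-0.702, 0.712, -0.001, 0.001]
ft_force: [-0.4, -0.1, -1.0]
gripper_width: 0.599
gripper_force: 25.0
```

```bash
python3 go.py 0.6262 -0.0842 0.0118 1.557
```

```text
t 7.03 pos [ 0.6279 -0.0853  0.0681] psi now 1.5572 w 5.21 F [-0.4 -0.1 -1. ] q [ 0.12  0.54 -0.16  0.   -0.87 -0.13]
shift in tool now cm [-0.11  0.18  5.63] | rotvec [-0.002 -0.     0.   ] | shift after turn [-0.1   0.17  5.63]
```

move_arm --pt "-0.1 0.2 2 0 0 0" --pt "0 0 2 0 0 0" --pt "0 0 1.1 0 0 0" --pt "0 0 0.5 0 0 0" --pt "0 0 0 0 0 0"

```text
time: 7.65
eef_pos: [0.6262, -0.0841, 0.0114]
tcp_rot: [-0.702, 0.712, -0.001, 0.001]
ft_force: [-0.7, 0.8, -1.2]
gripper_width: 0.599
gripper_force: 25.0
```

```bash
python3 go.py 0.6262 -0.0842 0.0118 1.557
```

```text
t 7.65 pos [ 0.6262 -0.0841  0.0114] psi now 1.557 w 5.21 F [-0.7  0.8 -1.2] q [ 0.12  0.61 -0.21  0.   -0.75 -0.14]
shift in tool now cm [ 0.01  0.   -0.04] | rotvec [-0.002 -0.     0.   ] | shift after turn [ 0.01  0.   -0.04]
```

move_arm --pt "0 0 0 0 0 0" --pt "0 0 0 0 0 0" --pt "0 0 -3 0 0 0" --pt "0 0 -5 0 0 0" --pt "0 0 -5 0 0 0" --pt "0 0 -2 0 0 0" --pt "0 0 0 0 0 0" --gripper 6.6

```text
time: 8.52
eef_pos: [0.6266, -0.084, 0.163]
tcp_rot: [-0.702, 0.712, -0.002, 0.002]
ft_force: [0.5, 0.1, -0.8]
gripper_width: 0.755
gripper_force: 0.0
```

```bash
python3 go.py 0.4377 0.1248 0.16 1.433
```

```text
t 8.53 pos [ 0.6266 -0.084   0.163 ] psi now 1.5568 w 6.57 F [ 0.5  0.1 -0.8] q [ 0.12  0.44 -0.06  0.   -1.06 -0.14]
shift in tool now cm [-20.62  19.18   0.21] | rotvec [-0.005  0.001  0.124] | shift after turn [-18.09  21.58   0.3 ]
```

move_arm --pt "-3.4 3.2 0 0 0 0" --pt "-3.4 3.2 0 0 0 0" --pt "-3.4 3.2 0 0 0 0" --pt "-3.4 3.2 0 0 0 0" --pt "-3.4 3.2 0 0 0 0" --pt "-3.6 3.2 0 0 0 0" --pt "0 0 0 -0.005 0 0.124" --pt "0 0 0 0 0 0"

```text
time: 9.52
eef_pos: [0.4355, 0.1247, 0.1595]
tcp_rot: [-0.658, 0.753, 0.002, -0.003]
ft_force: [0.4, -0.6, 0.6]
gripper_width: 0.756
gripper_force: 0.0
```

```bash
python3 go.py 0.4377 0.1248 0.006 1.433
```

```text
t 9.53 pos [0.4355 0.1247 0.1595] psi now 1.4352 w 6.58 F [ 0.4 -0.6  0.6] q [ 0.64  0.16 -0.48 -0.   -0.94 -0.77]
shift in tool now cm [-0.07 -0.32 15.35] | rotvec [ 0.007 -0.002  0.002] | shift after turn [-0.04 -0.22 15.35]
```

move_arm --pt "0 -0.2 4 0 0 0" --pt "0 0 4 0 0 0" --pt "0 0 4 0 0 0" --pt "0 0 2.3 0 0 0" --pt "0 0 1 0 0 0" --pt "0 0 0 0 0 0"

```text
time: 10.28
eef_pos: [0.4375, 0.1239, 0.007]
tcp_rot: [-0.657, 0.754, 0.002, -0.003]
ft_force: [0.3, 0.8, 0.3]
gripper_width: 0.762
gripper_force: 0.0
```

move_arm --pt "0 0 0 0 0 0" --pt "0 0 0 0 0 0" --pt "0 0 0 0 0 0" --pt "0 0 0 0 0 0" --pt "0 0 0 0 0 0" --gripper 3.7

```text
time: 10.9
eef_pos: [0.4377, 0.1245, 0.0082]
tcp_rot: [-0.657, 0.754, 0.002, -0.001]
ft_force: [-1.5, 1.8, 6.6]
gripper_width: 0.501
gripper_force: 25.0
```

```bash
python3 go.py 0.6254 -0.1482 0.12 1.558
```

```text
t 10.9 pos [0.4377 0.1245 0.0082] psi now 1.4332 w 4.36 F [-1.5  1.8  6.6] q [ 0.63  0.4  -0.65 -0.01 -0.52 -0.77]
shift in tool now cm [ 24.44 -22.28 -11.29] | rotvec [ 0.005  0.    -0.125] | shift after turn [ 27.03 -19.12 -11.18]
```

move_arm --pt "0 0 -2 0 0 0" --pt "0 0 -4 0 0 0" --pt "0 0 -5 0 0 0" --pt "0 0 -2 0.005 0 -0.125" --pt "4 -2.8 0 0 0 0" --pt "4 -2.8 0 0 0 0" --pt "4 -2.8 0 0 0 0" --pt "4 -2.8 0 0 0 0"

```text
time: 11.9
eef_pos: [0.5487, -0.0384, 0.1372]
tcp_rot: [-0.703, 0.712, 0.0, -0.0]
ft_force: [0.7, 0.8, -0.2]
gripper_width: 0.504
gripper_force: 25.0
```

move_arm --pt "4 -2.8 0 0 0 0" --pt "4 -2.8 0 0 0 0" --pt "3 -2.3 0 0 0 0" --pt "0 0 0 0 0 0" --pt "0 0 0 0 0 0"

```text
time: 12.52
eef_pos: [0.6249, -0.1479, 0.1367]
tcp_rot: [-0.702, 0.712, 0.001, -0.0]
ft_force: [-0.7, 0.2, -0.7]
gripper_width: 0.503
gripper_force: 25.0
```

```bash
python3 go.py 0.6254 -0.1482 0.013 1.558
```

```text
t 12.53 pos [ 0.6249 -0.1479  0.1367] psi now 1.5574 w 4.38 F [-0.7  0.2 -0.7] q [ 0.02  0.48 -0.06 -0.   -1.03 -0.03]
shift in tool now cm [ 0.04 -0.07 12.37] | rotvec [ 0.002  0.001 -0.001] | shift after turn [ 0.03 -0.05 12.37]
```

move_arm --pt "0 0 4 0 0 0" --pt "0 0 3 0 0 0" --pt "0 0 2.5 0 0 0" --pt "0 0 2 0 0 0" --pt "0 0 0.8 0 0 0" --pt "0 0 0 0 0 0" --pt "0 0 0 0 0 0"

```text
time: 13.4
eef_pos: [0.6265, -0.1479, 0.0158]
tcp_rot: [-0.703, 0.711, -0.001, 0.001]
ft_force: [-0.4, -0.3, 0.1]
gripper_width: 0.5
gripper_force: 25.0
```

```bash
python3 go.py 0.6254 -0.1482 0.013 1.558
```

```text
t 13.4 pos [ 0.6265 -0.1479  0.0158] psi now 1.5585 w 4.35 F [-0.4 -0.3  0.1] q [ 0.02  0.62 -0.18  0.   -0.78 -0.03]
shift in tool now cm [0.04 0.11 0.28] | rotvec [-0.002 -0.     0.001] | shift after turn [0.04 0.11 0.28]
```

Small correction, then release and raise.

move_arm --pt "0.03 0.1 0.3 0 0 0" --pt "0 0 0 0 0 0" --pt "0 0 0 0 0 0"

```text
time: 13.78
eef_pos: [0.6253, -0.1484, 0.0123]
tcp_rot: [-0.703, 0.712, -0.001, 0.0]
ft_force: [0.5, 0.8, 2.0]
gripper_width: 0.504
gripper_force: 25.0
```

move_arm --pt "0 0 0 0 0 0" --pt "0 0 0 0 0 0" --pt "0 0 -3 0 0 0" --pt "0 0 -5 0 0 0" --pt "0 0 -5 0 0 0" --pt "0 0 -2 0 0 0" --pt "0 0 0 0 0 0" --gripper 6

```text
time: 14.65
eef_pos: [0.6256, -0.1485, 0.1634]
tcp_rot: [-0.702, 0.712, -0.001, 0.001]
ft_force: [-0.5, 0.1, -1.1]
gripper_width: 0.688
gripper_force: 0.0
```

```bash
python3 go.py 0.448 -0.2698 0.16 1.228
```

```text
t 14.65 pos [ 0.6256 -0.1485  0.1634] psi now 1.5578 w 5.99 F [-0.5  0.1 -1.1] q [ 0.02  0.46 -0.03  0.   -1.08 -0.03]
shift in tool now cm [12.36 17.6   0.27] | rotvec [-0.004  0.001  0.33 ] | shift after turn [17.39 12.65  0.34]
```

move_arm --pt "3.1 4.4 0 0 0 0" --pt "3.1 4.4 0 0 0 0" --pt "3.1 4.4 0 0 0 0" --pt "3.1 4.4 0 0 0 0" --pt "0 0 0 0 0 0.165" --pt "0 0 0 0 0 0.165" --pt "0 0 0 0 0 0" --pt "0 0 0 0 0 0"

```text
time: 15.65
eef_pos: [0.4467, -0.2699, 0.1605]
tcp_rot: [-0.577, 0.817, 0.001, -0.001]
ft_force: [0.1, -0.6, 0.4]
gripper_width: 0.687
gripper_force: 0.0
```

```bash
python3 go.py 0.448 -0.2698 0.005 1.228
```

```text
t 15.65 pos [ 0.4467 -0.2699  0.1605] psi now 1.2302 w 5.98 F [ 0.1 -0.6  0.4] q [-0.23  0.27 -0.33 -0.   -0.97 -0.11]
shift in tool now cm [-0.05 -0.15 15.55] | rotvec [ 0.002 -0.     0.002] | shift after turn [-0.05 -0.12 15.55]
```

move_arm --pt "0 -0.1 4 0 0 0" --pt "0 0 4 0 0 0" --pt "0 0 4 0 0 0" --pt "0 0 2.5 0 0 0" --pt "0 0 1 0 0 0" --pt "0 0 0 0 0 0"

```text
time: 16.4
eef_pos: [0.448, -0.2704, 0.0062]
tcp_rot: [-0.577, 0.817, 0.0, -0.0]
ft_force: [0.3, 0.0, -0.3]
gripper_width: 0.69
gripper_force: 0.0
```

move_arm --pt "0 0 0 0 0 0" --pt "0 0 0 0 0 0" --pt "0 0 0 0 0 0" --pt "0 0 0 0 0 0" --pt "0 0 0 0 0 0" --gripper 2.9

```text
time: 17.02
eef_pos: [0.4482, -0.2705, 0.0071]
tcp_rot: [-0.576, 0.817, -0.0, 0.0]
ft_force: [-0.8, 1.3, 5.7]
gripper_width: 0.409
gripper_force: 25.0
```

```bash
python3 go.py 0.6246 -0.2122 0.12 1.558
```

```text
t 17.02 pos [ 0.4482 -0.2705  0.0071] psi now 1.228 w 3.56 F [-0.8  1.3  5.7] q [-0.23  0.48 -0.49  0.   -0.6  -0.11]
shift in tool now cm [-11.42 -14.66 -11.28] | rotvec [-0.   -0.   -0.33] | shift after turn [ -6.05 -17.57 -11.29]
```

move_arm --pt "0 0 -2 0 0 0" --pt "0 0 -4 0 0 0" --pt "0 0 -5 0 0 0" --pt "0 0 -2 0 0 -0.165" --pt "0 0 0 0 0 -0.165" --pt "-2 -4 0 0 0 0" --pt "-2 -4 0 0 0 0" --pt "-2 -4 0 0 0 0"

```text
time: 18.02
eef_pos: [0.5699, -0.2114, 0.1362]
tcp_rot: [-0.702, 0.712, 0.0, 0.0]
ft_force: [-0.2, -1.1, -0.2]
gripper_width: 0.414
gripper_force: 25.0
```

move_arm --pt "0 -4 0 0 0 0" --pt "0 -1.5 0 0 0 0" --pt "0 0 0 0 0 0" --pt "0 0 0 0 0 0"

```text
time: 18.52
eef_pos: [0.6228, -0.2128, 0.136]
tcp_rot: [-0.702, 0.712, 0.001, -0.0]
ft_force: [-0.0, -1.4, -0.2]
gripper_width: 0.411
gripper_force: 25.0
```

```bash
python3 go.py 0.6246 -0.2122 0.012 1.558
```

```text
t 18.52 pos [ 0.6228 -0.2128  0.136 ] psi now 1.5573 w 3.57 F [-0.  -1.4 -0.2] q [-0.08  0.51 -0.02 -0.   -1.05  0.07]
shift in tool now cm [-0.06 -0.19 12.4 ] | rotvec [ 0.001  0.    -0.001] | shift after turn [-0.06 -0.18 12.4 ]
```

move_arm --pt "-0.06 -0.1 4 0 0 0" --pt "0 0 3 0 0 0" --pt "0 0 2.5 0 0 0" --pt "0 0 2 0 0 0" --pt "0 0 0.8 0 0 0" --pt "0 0 0 0 0 0" --pt "0 0 0 0 0 0"

```text
time: 19.4
eef_pos: [0.6255, -0.2123, 0.0148]
tcp_rot: [-0.703, 0.712, -0.001, 0.001]
ft_force: [-0.2, -0.5, -0.4]
gripper_width: 0.409
gripper_force: 25.0
```

```bash
python3 go.py 0.6246 -0.2122 0.012 1.558
```

```text
t 19.4 pos [ 0.6255 -0.2123  0.0148] psi now 1.5579 w 3.56 F [-0.2 -0.5 -0.4] q [-0.08  0.64 -0.13  0.   -0.8   0.07]
shift in tool now cm [-0.01  0.09  0.28] | rotvec [-0.002 -0.    -0.   ] | shift after turn [-0.01  0.09  0.28]
```

move_arm --pt "0 0.1 0.3 0 0 0" --pt "0 0 0 0 0 0" --pt "0 0 0 0 0 0"

```text
time: 19.77
eef_pos: [0.6243, -0.2122, 0.0112]
tcp_rot: [-0.703, 0.712, -0.0, 0.0]
ft_force: [-0.2, 0.3, 3.2]
gripper_width: 0.412
gripper_force: 25.0
```

move_arm --pt "0 0 0 0 0 0" --pt "0 0 0 0 0 0" --pt "0 0 -3 0 0 0" --pt "0 0 -5 0 0 0" --pt "0 0 -5 0 0 0" --pt "0 0 -2 0 0 0" --pt "0 0 0 0 0 0" --gripper 5.2

```text
time: 20.65
eef_pos: [0.6247, -0.2123, 0.1625]
tcp_rot: [-0.703, 0.712, -0.002, 0.001]
ft_force: [0.4, -0.4, -1.2]
gripper_width: 0.6
gripper_force: 0.0
```

```bash
python3 go.py 0.4305 -0.0007 0.16 2.045
```

```text
t 20.65 pos [ 0.6247 -0.2123  0.1625] psi now 1.5578 w 5.22 F [ 0.4 -0.4 -1.2] q [-0.08  0.48  0.01  0.   -1.1   0.07]
shift in tool now cm [-20.9   19.69   0.16] | rotvec [-0.004 -0.001 -0.487] | shift after turn [-27.69   7.61   0.25]
```

move_arm --pt "-4.2 3.9 0 0 0 0" --pt "-4.2 3.9 0 0 0 0" --pt "-4.2 3.9 0 0 0 0" --pt "-4.2 3.9 0 0 0 0" --pt "-4.1 3.9 0 0 0 0" --pt "0 0 0 0 0 -0.162" --pt "0 0 0 0 0 -0.162" --pt "0 0 0 0 0 -0.162"

```text
time: 21.65
eef_pos: [0.4302, -0.0006, 0.159]
tcp_rot: [0.855, -0.519, -0.001, 0.001]
ft_force: [-0.2, -1.1, -0.1]
gripper_width: 0.596
gripper_force: 0.0
```

move_arm --pt "0 0 4 0 0 0" --pt "0 0 0 0 0 0" --pt "0 0 0 0 0 0"

```text
time: 22.02
eef_pos: [0.4317, -0.0007, 0.1206]
tcp_rot: [0.853, -0.522, -0.0, 0.0]
ft_force: [-0.1, -1.7, 0.7]
gripper_width: 0.597
gripper_force: 0.0
```

```bash
python3 go.py 0.4305 -0.0007 0.004 2.045
```

```text
t 22.02 pos [ 0.4317 -0.0007  0.1206] psi now 2.0441 w 5.2 F [-0.1 -1.7  0.7] q [ 0.38  0.17 -0.59  0.   -0.81  0.1 ]
shift in tool now cm [-0.06  0.1  11.66] | rotvec [ 0.001 -0.    -0.001] | shift after turn [-0.06  0.11 11.66]
```

move_arm --pt "-0.06 0.15 4 0 0 0" --pt "0 0 4 0 0 0" --pt "0 0 2.5 0 0 0" --pt "0 0 1.2 0 0 0" --pt "0 0 0 0 0 0" --pt "0 0 0 0 0 0"

```text
time: 22.78
eef_pos: [0.431, -0.0004, 0.0046]
tcp_rot: [0.853, -0.522, 0.001, -0.001]
ft_force: [-0.1, 0.0, -0.2]
gripper_width: 0.597
gripper_force: 0.0
```

move_arm --pt "0 0 0 0 0 0" --pt "0 0 0 0 0 0" --pt "0 0 0 0 0 0" --pt "0 0 0 0 0 0" --pt "0 0 0 0 0 0" --gripper 2.1

```text
time: 23.4
eef_pos: [0.4301, -0.0007, 0.0038]
tcp_rot: [0.853, -0.522, 0.0, -0.0]
ft_force: [-1.1, -0.2, 4.5]
gripper_width: 0.315
gripper_force: 24.9
```

```bash
python3 go.py 0.6238 -0.2762 0.12 1.558
```

```text
t 23.4 pos [ 0.4301 -0.0007  0.0038] psi now 2.044 w 2.74 F [-1.1 -0.2  4.5] q [ 0.38  0.38 -0.72  0.   -0.47  0.09]
shift in tool now cm [ 33.35  -4.69 -11.62] | rotvec [-0.    -0.     0.486] | shift after turn [ 27.3  -19.72 -11.62]
```

move_arm --pt "0 0 -2 0 0 0" --pt "0 0 -4 0 0 0" --pt "0 0 -5 0 0 0" --pt "0 0 -2 0 0 0.162" --pt "0 0 0 0 0 0.162" --pt "0 0 0 0 0 0.162" --pt "4 -2.9 0 0 0 0" --pt "4 -2.9 0 0 0 0"

```text
time: 24.4
eef_pos: [0.4876, -0.082, 0.1335]
tcp_rot: [-0.703, 0.711, -0.0, 0.0]
ft_force: [-0.4, 1.1, 0.2]
gripper_width: 0.322
gripper_force: 24.9
```

move_arm --pt "4 -2.9 0 0 0 0" --pt "4 -2.9 0 0 0 0" --pt "4 -2.9 0 0 0 0" --pt "4 -2.9 0 0 0 0" --pt "3.3 -2.3 0 0 0 0" --pt "0 0 0 0 0 0" --pt "0 0 0 0 0 0"

```text
time: 25.28
eef_pos: [0.6226, -0.2759, 0.1325]
tcp_rot: [-0.702, 0.712, 0.001, -0.0]
ft_force: [-0.6, 0.1, -0.3]
gripper_width: 0.316
gripper_force: 24.9
```

```bash
python3 go.py 0.6238 -0.2762 0.0085 1.558
```

```text
t 25.27 pos [ 0.6226 -0.2759  0.1325] psi now 1.5573 w 2.75 F [-0.6  0.1 -0.3] q [-0.18  0.55  0.04 -0.   -1.07  0.17]
shift in tool now cm [ 0.04 -0.15 12.4 ] | rotvec [ 0.002  0.001 -0.001] | shift after turn [ 0.03 -0.12 12.4 ]
```

move_arm --pt "0 0 4 0 0 0" --pt "0 0 3 0 0 0" --pt "0 0 2.5 0 0 0" --pt "0 0 2 0 0 0" --pt "0 0 0.8 0 0 0" --pt "0 0 0 0 0 0" --pt "0 0 0 0 0 0"

```text
time: 26.15
eef_pos: [0.6241, -0.2762, 0.0118]
tcp_rot: [-0.703, 0.711, -0.001, 0.0]
ft_force: [1.2, 0.1, -0.3]
gripper_width: 0.32
gripper_force: 24.9
```

```bash
python3 go.py 0.6238 -0.2762 0.0085 1.558
```

```text
t 26.15 pos [ 0.6241 -0.2762  0.0118] psi now 1.5584 w 2.78 F [ 1.2  0.1 -0.3] q [-0.18  0.67 -0.07  0.   -0.83  0.17]
shift in tool now cm [-0.    0.03  0.33] | rotvec [-0.002 -0.001  0.   ] | shift after turn [-0.    0.03  0.33]
```

move_arm --pt "0 0 0.35 0 0 0" --pt "0 0 0 0 0 0" --pt "0 0 0 0 0 0"

```text
time: 26.52
eef_pos: [0.6242, -0.2765, 0.0079]
tcp_rot: [-0.703, 0.712, -0.001, 0.0]
ft_force: [0.3, 0.3, 3.7]
gripper_width: 0.316
gripper_force: 24.9
```

move_arm --pt "0 0 0 0 0 0" --pt "0 0 0 0 0 0" --pt "0 0 -3 0 0 0" --pt "0 0 -5 0 0 0" --pt "0 0 -5 0 0 0" --pt "0 0 -5 0 0 0" --pt "-4 0 -4 0 0 0" --pt "-5 0 0 0 0 0" --gripper 4.4

```text
time: 27.52
eef_pos: [0.6261, -0.1867, 0.2312]
tcp_rot: [-0.702, 0.712, -0.003, 0.002]
ft_force: [0.6, 0.8, -0.7]
gripper_width: 0.505
gripper_force: 0.0
```

move_arm --pt "-5 0 0 0 0 0" --pt "-5 0 0 0 0 0" --pt "-5 0 0 0 0 0" --pt "-5 0 0 0 0 0" --pt "0 0 0 0 0 0" --pt "0 0 0 0 0 0"

```text
time: 28.28
eef_pos: [0.6269, 0.0135, 0.2267]
tcp_rot: [-0.703, 0.712, 0.0, -0.0]
ft_force: [-0.0, -0.4, 0.0]
gripper_width: 0.507
gripper_force: 0.0
```

```bash
python3 go.py 0.6256 0.1682 0.2 1.571;python3 - <<'E'
from h import *
s=arm.get_state();c=arm.capture("wrist");cv2.imwrite("pics/w3.png",c["pixels"][:,:,::-1])
t=arm.capture("top");a=t["pixels"][130:205,280:415,::-1];cv2.imwrite('pics/boxt2.png',cv2.resize(a,None,fx=5.9,fy=5.9,interpolation=2))
E
```

```text
t 28.27 pos [0.6269 0.0135 0.2267] psi now 1.5581 w 4.41 F [-0.  -0.4  0. ] q [ 0.28  0.39  0.02  0.   -1.21 -0.29]
shift in tool now cm [-15.47   0.32   2.66] | rotvec [ 0.001 -0.    -0.013] | shift after turn [-15.47   0.13   2.67]
```

View pics/w3.png

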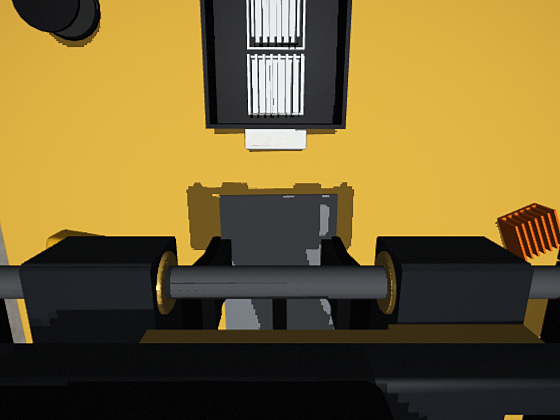

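Run:
```python
import cv2
a=cv2.imread('pics/w3.png')[0:130,195:360];cv2.imwrite('pics/w3c.png',cv2.resize(a,None,fx=4.6,fy=4.6,interpolation=2))
```

```text
(no output)
```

View pics/w3c.png

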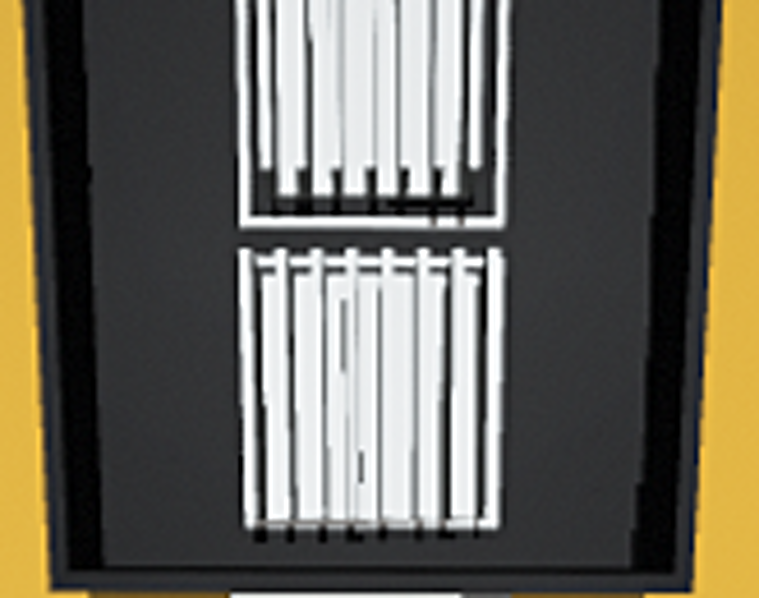

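View pics/boxt2.png

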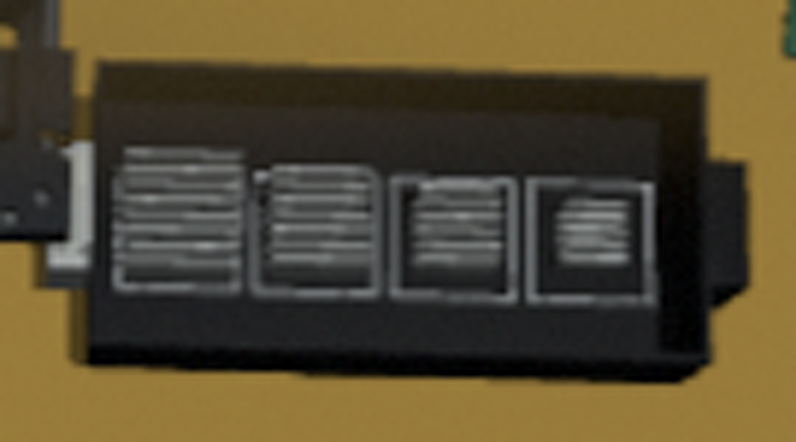

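Both views show the sinks in order on their places: the wrist crop has sink52 and sink44 laterally centred, and the top crop shows 52, 44, 36, 28 from the label. Next, a numeric check of centring along the row.

```bash
python3 - <<'E'
from h import *
t=arm.capture("top")
q=(.625,-.1802,-.013)
for n,h,yc in((.052,.038,.096),(.044,.032,.032),(.036,.024,-.032),(.028,.016,-.096)):
  b=boxpts([q[0]-np.sin(q[2])*yc,q[1]+np.cos(q[2])*yc,q[2]],n,n,.004+h,.004+h)[:4]
  o=boxpts([q[0]-np.sin(q[2])*yc,q[1]+np.cos(q[2])*yc,q[2]],.058,.058,.004,.004)[:4]
  f=lambda p:((proj(t,p)-[280,130]+.5)*5.9-.5).round(0)
  for k,p in(("top",b),("mark",o)):
    u=f(p);print(n,k,"cols",u[:,0].min(),u[:,0].max(),"rows",u[:,1].min(),u[:,1].max())
E
python3 - <<'E'
import cv2
a=cv2.imread('pics/boxt2.png')[130:320,90:680];cv2.imwrite('pics/boxt3.png',cv2.resize(a,None,fx=1.35,fy=3,interpolation=2))
E
```

```text
0.052 top cols 125.0 242.0 rows 152.0 267.0
0.052 mark cols 114.0 239.0 rows 170.0 294.0
0.044 top cols 275.0 372.0 rows 169.0 265.0
0.044 mark cols 251.0 376.0 rows 174.0 297.0
0.036 top cols 422.0 501.0 rows 186.0 265.0
0.036 mark cols 388.0 513.0 rows 177.0 301.0
0.028 top cols 566.0 627.0 rows 203.0 264.0
0.028 mark cols 525.0 651.0 rows 181.0 305.0
```

move_arm --pt "4 0 0 0 0 0" --pt "4 0 0 0 0 0" --pt "4 0 0 0 0 0" --pt "4 0 0 0 0 0" --pt "2 0 0 0 0 0" --pt "0 0 0 0 0 0" --pt "0 0 0 0 0 0"

```text
time: 29.3
eef_pos: [0.6248, -0.1659, 0.2269]
tcp_rot: [-0.703, 0.712, 0.0, 0.0]
ft_force: [-0.0, 1.0, 0.9]
gripper_width: 0.503
gripper_force: 0.0
```

Run:
```python
from h import *
s=arm.get_state();c=arm.capture("wrist");E=wristE(s,c);print(s["eef_pos"])
q=(.625,-.1802,-.013)
u0=proj(c,[[.6238,-.2762,.004]],E)[0];u1=proj(c,[[.6246,-.2122,.004]],E)[0];print(u0,u1)
x0=int(min(u0[0],u1[0])-60);y0=max(0,int(u0[1]-55));y1=int(u1[1]+50)
a=c["pixels"][y0:y1,x0:x0+130,::-1];k=580/(y1-y0);cv2.imwrite("pics/w4.png",cv2.resize(a,None,fx=k,fy=k,interpolation=2))
for n,h,yc in((.036,.024,-.032),(.028,.016,-.096)):
  Q=[q[0]-np.sin(q[2])*yc,q[1]+np.cos(q[2])*yc,q[2]]
  for l,w,z in(("mark",.058,.004),("top",n,.004+h)):
    u=(proj(c,boxpts(Q,w,w,z,z)[:4],E)-[x0,y0]+.5)*k-.5;print(n,l,u.round(0).tolist())
```

```text
[ 0.62478581 -0.16590974  0.22694436]
[275.88266394  72.49239486] [275.93384389 135.57967348]
0.036 mark [[306.0, 314.0], [303.0, 503.0], [117.0, 314.0], [121.0, 503.0]]
0.036 top [[274.0, 352.0], [272.0, 477.0], [150.0, 352.0], [151.0, 477.0]]
0.028 mark [[310.0, 88.0], [307.0, 294.0], [113.0, 88.0], [117.0, 294.0]]
0.028 top [[261.0, 134.0], [260.0, 238.0], [162.0, 134.0], [163.0, 238.0]]
```

View pics/w4.png

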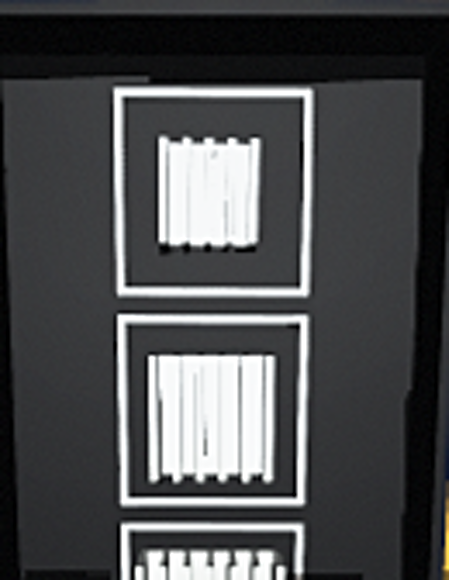

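Marks match the prediction within 1 mm, and sinks 36 and 28 are centred within about 1.5 mm. Next is the lid, which I'll cross-check against its edge in w3 (row ~194, columns 220–338).

```bash
python3 - <<'E'
from h import *
from scipy.spatial.transform import Rotation as R
s=arm.get_state();c=arm.capture("wrist")
s2=dict(eef_pos=np.array([.6269,.0135,.2267]),tcp_rot=(R.from_euler("z",1.5581)*R.from_quat([0,1,0,0])).as_quat());E=wristE(s2,c)
print(proj(c,boxpts((.6256,.1682,.001),.132,.276,.009,.005),E).round(1).tolist())
im=cv2.imread("pics/w3.png");print(im[186:204,270].tolist());print(im[205,212:226].tolist(),im[205,332:344].tolist())
E
python3 go.py .6256 .1682 .12 1.572
```

```text
[[337.1, 192.8], [330.8, 398.9], [218.2, 194.5], [229.9, 400.1], [336.5, 192.1], [330.3, 396.5], [218.7, 193.7], [230.3, 397.7]]
[[71, 187, 230], [72, 195, 239], [48, 134, 174], [32, 86, 114], [30, 83, 110], [32, 86, 112], [31, 88, 115], [30, 90, 119], [31, 59, 71], [55, 52, 50], [63, 57, 55], [63, 58, 56], [63, 58, 57], [63, 60, 58], [62, 58, 56], [63, 58, 57], [60, 57, 55], [63, 58, 57]]
[[30, 84, 112], [32, 85, 113], [33, 87, 112], [32, 86, 113], [32, 87, 113], [30, 87, 115], [27, 90, 120], [49, 70, 81], [62, 59, 57], [62, 58, 55], [61, 58, 56], [62, 59, 57], [61, 58, 56], [62, 59, 58]] [[61, 58, 57], [59, 57, 55], [61, 57, 56], [62, 57, 55], [65, 55, 52], [44, 75, 91], [32, 86, 113], [29, 87, 115], [33, 88, 114], [32, 86, 113], [32, 86, 113], [31, 86, 113]]
t 29.4 pos [ 0.6249 -0.1653  0.2271] psi now 1.5591 w 4.39 F [-0.4  0.2  0.6] q [-0.01  0.42  0.07 -0.   -1.22 -0.  ]
shift in tool now cm [-33.35   0.33  10.72] | rotvec [-0.     0.    -0.013] | shift after turn [-33.35  -0.11  10.71]
```

move_arm --pt "-4.8 0 0 0 0 0" --pt "-4.8 0 0 0 0 0" --pt "-4.8 0 0 0 0 0" --pt "-4.8 0 0 0 0 0" --pt "-4.8 0 0 0 0 0" --pt "-4.8 0 0 0 0 0" --pt "-4.6 0 2 0 0 -0.013" --pt "0 0 3 0 0 0"

```text
time: 30.4
eef_pos: [0.6293, 0.1725, 0.1775]
tcp_rot: [0.709, -0.705, 0.0, -0.002]
ft_force: [0.3, -1.2, -1.4]
gripper_width: 0.505
gripper_force: 0.0
```

move_arm --pt "0 0 4 0 0 0" --pt "0 0 2 0 0 0" --pt "0 0 0 0 0 0" --pt "0 0 0 0 0 0"

```text
time: 30.9
eef_pos: [0.6299, 0.1685, 0.1184]
tcp_rot: [0.708, -0.707, 0.001, -0.001]
ft_force: [-0.4, 1.0, 0.5]
gripper_width: 0.5
gripper_force: 0.0
```

```bash
python3 go.py .6254 .1688 .014 1.572
```

```text
t 30.9 pos [0.6299 0.1685 0.1184] psi now 1.572 w 4.35 F [-0.4  1.   0.5] q [ 0.51  0.51 -0.06  0.   -1.   -0.51]
shift in tool now cm [-0.02  0.47 10.44] | rotvec [-0.002  0.001  0.   ] | shift after turn [-0.03  0.45 10.44]
```

move_arm --pt "0 0.45 3 0 0 0" --pt "0 0 3 0 0 0" --pt "0 0 2.5 0 0 0" --pt "0 0 1.3 0 0 0" --pt "0 0 0.6 0 0 0" --pt "0 0 0 0 0 0" --pt "0 0 0 0 0 0"

```text
time: 31.78
eef_pos: [0.6254, 0.168, 0.0142]
tcp_rot: [0.707, -0.707, 0.0, -0.001]
ft_force: [0.6, -0.1, 0.4]
gripper_width: 0.51
gripper_force: 0.0
```

```bash
python3 go.py .6254 .1688 .014 1.572
```

```text
t 31.77 pos [0.6254 0.168  0.0142] psi now 1.571 w 4.44 F [ 0.6 -0.1  0.4] q [ 0.51  0.62 -0.17  0.   -0.78 -0.51]
shift in tool now cm [-0.08  0.    0.02] | rotvec [-0.002  0.001 -0.001] | shift after turn [-0.08  0.    0.02]
```

move_arm --pt "0 0 0 0 0 0" --pt "0 0 0 0 0 0" --pt "0 0 0 0 0 0" --pt "0 0 0 0 0 0" --pt "0 0 0 0 0 0" --pt "0 0 -2 0 0 0" --pt "0 0 -4 0 0 0" --pt "0 0 -5 0 0 0" --gripper 0.8 --squeeze 45

```text
time: 32.78
eef_pos: [0.6233, 0.1671, 0.122]
tcp_rot: [-0.707, 0.707, 0.001, -0.002]
ft_force: [0.4, 0.8, -2.3]
gripper_width: 0.184
gripper_force: 45.0
```

move_arm --pt "0 0 -2 0 0 0" --pt "0 0 0 0 0 0"

```text
time: 33.02
eef_pos: [0.6252, 0.168, 0.1444]
tcp_rot: [-0.707, 0.707, -0.0, 0.002]
ft_force: [-0.4, 0.3, -2.5]
gripper_width: 0.181
gripper_force: 45.0
```

```bash
python3 go.py .625 -.181 .13 1.558
```

```text
t 33.02 pos [0.6252 0.168  0.1444] psi now 1.5707 w 1.57 F [-0.4  0.3 -2.5] q [ 0.51  0.48 -0.04 -0.   -1.04 -0.51]
shift in tool now cm [3.491e+01 2.000e-02 1.380e+00] | rotvec [-0.003  0.002  0.013] | shift after turn [34.9  -0.43  1.44]
```

Lid held (−2.5 N). Carrying it over the box.

move_arm --pt "2.5 0 0 0 0 0.013" --pt "4 0 0 0 0 0" --pt "4.5 0 0 0 0 0" --pt "4.5 0 0 0 0 0" --pt "4.5 0 0 0 0 0" --pt "4.5 0 0 0 0 0" --pt "4 0 0 0 0 0" --pt "3 0 0 0 0 0"

```text
time: 34.02
eef_pos: [0.6188, -0.15, 0.1405]
tcp_rot: [-0.702, 0.713, 0.002, -0.002]
ft_force: [0.0, -0.5, -2.2]
gripper_width: 0.181
gripper_force: 45.0
```

move_arm --pt "2 0 0 0 0 0" --pt "1.4 -0.3 0 0 0 0" --pt "0 0 2 0 0 0" --pt "0 0 2 0 0 0" --pt "0 0 1.5 0 0 0" --pt "0 0 0 0 0 0" --pt "0 0 0 0 0 0"

```text
time: 34.9
eef_pos: [0.6242, -0.1813, 0.0888]
tcp_rot: [-0.703, 0.711, -0.001, 0.0]
ft_force: [-0.4, 0.5, -1.3]
gripper_width: 0.179
gripper_force: 45.0
```

```bash
python3 go.py .625 -.181 .06 1.558
```

```text
t 34.9 pos [ 0.6242 -0.1813  0.0888] psi now 1.5585 w 1.56 F [-0.4  0.5 -1.3] q [-0.03  0.54 -0.1   0.   -0.93  0.02]
shift in tool now cm [-0.03 -0.07  2.88] | rotvec [-0.001 -0.     0.001] | shift after turn [-0.03 -0.08  2.88]
```

move_arm --pt "0 -0.08 1 0 0 0" --pt "0 0 0.8 0 0 0" --pt "0 0 0.5 0 0 0" --pt "0 0 0.3 0 0 0" --pt "0 0 0.2 0 0 0" --pt "0 0 0 0 0 0" --pt "0 0 0 0 0 0"

```text
time: 35.78
eef_pos: [0.6244, -0.1814, 0.0603]
tcp_rot: [-0.703, 0.712, -0.0, 0.0]
ft_force: [-0.5, 0.5, -2.6]
gripper_width: 0.18
gripper_force: 45.0
```

```bash
python3 go.py .625 -.181 .059 1.558
```

```text
t 35.77 pos [ 0.6244 -0.1814  0.0603] psi now 1.5579 w 1.56 F [-0.5  0.5 -2.6] q [-0.03  0.57 -0.12  0.   -0.88  0.02]
shift in tool now cm [-0.04 -0.06  0.13] | rotvec [-0. -0. -0.] | shift after turn [-0.04 -0.06  0.13]
```

move_arm --pt "0 0 0.15 0 0 0" --pt "0 0 0 0 0 0" --pt "0 0 0 0 0 0"

```text
time: 36.15
eef_pos: [0.6243, -0.1814, 0.0585]
tcp_rot: [-0.703, 0.712, -0.0, -0.0]
ft_force: [0.1, -0.5, -2.2]
gripper_width: 0.18
gripper_force: 45.0
```

move_arm --pt "0 0 0 0 0 0" --pt "0 0 0 0 0 0" --pt "0 0 0 0 0 0" --pt "0 0 -3 0 0 0" --pt "0 0 -5 0 0 0" --pt "0 0 -5 0 0 0" --pt "-4 0 -2 0 0 0" --pt "-5 0 0 0 0 0" --gripper 5

```text
time: 37.15
eef_pos: [0.6266, -0.0913, 0.2116]
tcp_rot: [-0.702, 0.712, -0.002, 0.002]
ft_force: [0.6, 1.8, -0.6]
gripper_width: 0.573
gripper_force: 0.0
```

move_arm --pt "-5 0 0 0 0 0" --pt "-5 0 0 0 0 0" --pt "-5 0 0 0 0 0" --pt "-5 0 0 0 0 0" --pt "-5 0 0 0 0 0" --pt "-5 0 0 0 0 0" --pt "0 0 0 0 0 0"

```text
time: 38.02
eef_pos: [0.6291, 0.212, 0.2081]
tcp_rot: [-0.704, 0.71, 0.0, 0.0]
ft_force: [0.1, 0.1, 0.5]
gripper_width: 0.577
gripper_force: 0.0
```

Run:
```python
from h import *
c=arm.capture("scene");a=c["pixels"][170:340,60:290,::-1];cv2.imwrite("pics/s5.png",cv2.resize(a,None,fx=3.4,fy=3.4,interpolation=2))
for yw in(-.012,):
  f=lambda P:((proj(c,P)-[60,170]+.5)*3.4-.5).round(0).tolist()
  print("plate",f(boxpts((.625,-.1802,-.013),.132,.276,.050,.054)))
```

```text
plate [[166.0, 224.0], [672.0, 256.0], [71.0, 448.0], [641.0, 489.0], [164.0, 220.0], [672.0, 252.0], [68.0, 444.0], [641.0, 485.0]]
```

View pics/s5.png

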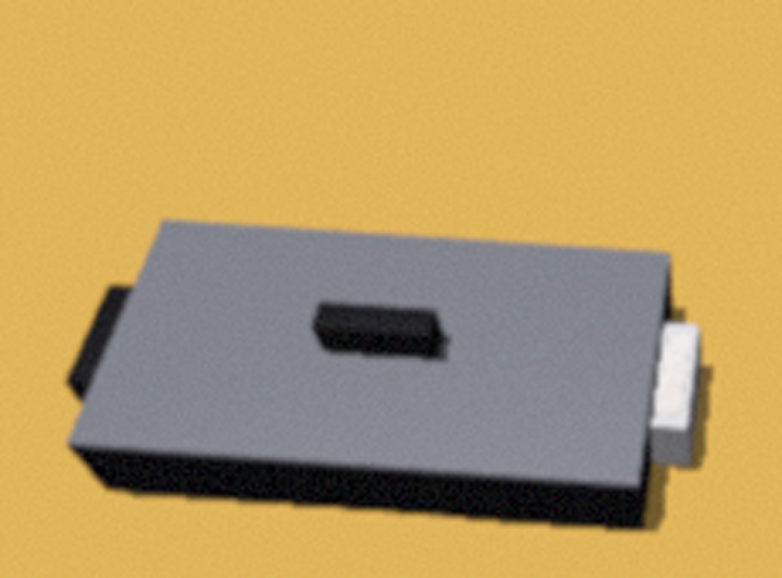

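The lid's corners at (162,220), (668,254), (641,485) and (70,446) match the seated plate prediction, so the lid is flat and fully down.

```bash
python3 -c "
from bench import arm
print(arm.hand_in())"
```

```text
the job is handed in; nothing more can be done
None
```

I packed the four heat sinks in size order from the label end, put the lid fully down on the rim and handed the job in at about 38 s; sink28 and sink36 sit about 1.5 mm or less off centre by the camera, and the fan cooler was not touched.

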